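# Gauge the dispenser hubs and sort out the tight one

### The arm

A 6-joint arm with a two-finger parallel gripper is mounted at the origin on the work surface. World frame = base frame: x ahead of the robot, y to its left, z up, the work surface at z = 0. Lengths are in m, angles in degrees, forces in N, time in s.
With the tool pointing down it reaches from about 0.4 to 0.825 m from the base axis. Payload 7 kg.
Tool frame: the origin (TCP) lies at the very end of the fingers, on their centre line; the grasp point (between the pads) lies 19 mm behind it (r.hold_point_z is the distance from the TCP to the grasp point, in m); z points along the fingers, y is the direction in which the jaws open and shut (so a half turn about z gives the same grasp; the last joint's range is limited). The gripper opens to 88 mm and grips with 3 to 60 N. Pads are 19 mm wide; open, the fingers measure 130 mm over their backs; the gripper's body (78 mm by 193 mm) begins 47 mm behind the grasp point.
Start: joints at [-53.91, 20.546, 0.682, 0, -70.136, -16.507], TCP at [0.226, -0.636, 0.227] pointing down, gripper open.
Joint ranges: [-176.03, 176.03], [-82.01, 121.73], [-58.28, 71.71], [-173.87, 95.51], [-174.79, -0.11], [-173.66, 173.66]. Speed limits (degrees/s): [136.94, 136.94, 172.46, 180, 180, 180].

### API

Orientations are given as [roll, pitch, yaw] about the fixed x, y, z axes, in that order (R = Rz(yaw) Ry(pitch) Rx(roll)).
In Python, from plant import r gives the robot as it stands. The module is installed in compiled form; this text tells all that it offers.
- The arm moves only by the shell command python3 -m inch 'ROWS' [FORCE]. ROWS is text: rows parted by semicolons, each of 7 numbers parted by spaces: the shift along the tool's x, y, z in m, then the turn, a rotation vector about the tool's x, y, z in rad, then the opening, from 0 (shut) to 1 (fully open). In form: tx ty tz ax ay az jaw; .... A call has 1 to 20 rows; each row shifts and turns the commanded pose from where the row before left it, along the tool's axes as they then stand; what a row does not reach is not made up. A row lasts 1/12 s, in which the tool goes at most 41.7 mm and 7.16 degrees, less where a joint would pass 70% of its speed; a pose out of reach is approached as far as the arm can. A call with a gripper value outside its range is refused whole. The fingers move at their own pace and stop on an object; FORCE is the grip in N (left out, the last holds). Time passes only in rows, so rows that do not move let the fingers close. It gives the time, the measured TCP pose, the force and the opening at its end, in the units of the state.
- r.get_state(): the state, without advancing time (a new reading comes with each control period).
- r.capture(name): name is "side" or "top"; returns the picture (400x640x3 uint8, red, green, blue); there is no depth.
- r.camera_params(name): a dict with "vfov" (degrees; the focal length in pixels is half the picture's height over the tangent of half this angle, whatever the lens; pixels are square), "cx", "cy" (the principal point, pixels), "R" (3x3) and "t" (3): a world point X has camera coordinates R X + t. Camera axes: x right, y down, z forward; pixel columns grow to the right and rows downward; lengths in m; the calibration is good to about 2 mm. A picture is of the moment at which its call begins. camera_params takes no time and is no camera call.
- r.close_job(): hands the job in, once; it reports no verdict.
Trained networks look in the newest picture that a camera, given by its name, has taken for a name from the list of things; names that differ only in an ending like _2 or _b are one class to them, and where a whole thing is asked for, a point or a joint stands for the part that bears it (a point fixed in the world has none). Each returns a list of dicts, best first, with "p" (0 to 1); they miss things now and then, are a little off and sometimes report something else, mostly with a low value. They report only what shows in the picture. A call takes as long as a camera call. They do not tell look-alikes from the thing itself.
- r.recognise(target, camera): "xy" ([column, row] in pixels, amid what is visible of it).
The state is a dict: "time_s": time; "joints": joint angles; "qd": joint speeds; "joint_torque": joint torques, N m; "tcp_pos": TCP position; "eef_rot": TCP orientation; "contact_force": force on the tool from outside, world axes, zero at the start; "moment": the same for the moment, N m; "gripper_width": finger opening in m.
Only numpy, scipy, OpenCV 4.12 (cv2) and the standard library are available. Lean on these libraries where they do the work, as an engineer would, in place of code of your own. Each camera call takes 0.05 s, during which the arm holds its last target.

### The job

One of the two bean-dispenser hubs in the wooden rack has a bore too tight for its shaft: take the plug gauge from its holder and try it in both hubs, pushing steadily straight down with about 10 N and never with more than 25 N. Having felt the tight one stop the gauge, leave the gauge standing fully home in the hub that it passes, that hub staying in its nest. Then set the tight hub down gently, upright, in the steel tub, and leave the jar, mug and tamper undisturbed.

Things in the scene. Friction and masses are not known exactly. Their poses are not given: they have to be found in the camera images.
- gauge_center (a point): plug gauge, 0.2 kg, 100 mm tall, upright in its holder; point on its axis 50 mm above its tip, z up the axis. From the tip up: steel plug 22 mm in diameter, 38 mm long, the first 5 mm tapered from a 16 mm wide flat nose; steel flange 38 mm wide, 5 mm thick; round black handle 24 mm wide, 57 mm long (43 to 100 mm above the tip), gripped about 74 mm above the tip
- gauge_tip (a point): centre of the gauge's nose, its lowest point. Fully home in a hub the flange rests on the hub's top and the tip is 2 mm above the level of the hub's underside; in the tight hub the taper wedges in the bore's edge and the tip stops about 20 mm above it
- hub_1_center (a point): dispenser hub: grey plastic ring 56 mm in diameter, 40 mm tall, 0.15 kg, upright in a rack nest; point on its axis 20 mm above its underside, z the axis. From the top down: mouth 30 mm wide, 10 mm deep; a captive brass bush (80 g) that floats about 2 mm sideways, with a 25 mm wide lead-in and, from 18 mm below the hub's top, a 16 mm long bore; then a 27 mm hole to the underside
- hub_2_center (a point): the other hub, outwardly the same, point and axis alike. The bush bore is 23.5 mm wide in one hub and only 19 mm in the other; which hub is tight changes from run to run and does not go by name
- nest_1 (a point): one nest of the fixed wooden rack: centre of its floor, 12 mm above the counter, where a hub's underside stands; a 62 mm square with rims 8 mm wide and 5 mm high above that floor. The nests are 130 mm apart along the rack's y
- nest_2 (a point): the other nest of the rack, alike
- holder: fixed wooden block 70 x 70 x 44 mm with a 28 mm square hole, in which the gauge hangs by its flange, the tip 6 mm above the counter; origin at the centre of its underside
- tub: fixed open steel tub, 200 mm (its x) x 170 mm (its y), 50 mm high, walls and floor 4 to 5 mm thick; origin at the centre of its underside
- rack: fixed wooden rack, a plank 110 x 270 x 12 mm with the two nests on top; origin at the centre of its underside, y along its length
- jar: bystander: amber glass jar, 84 mm wide, 130 mm tall; origin at the centre of its underside
- mug: bystander: white mug, 80 mm wide, 90 mm tall; origin at the centre of its underside
- tamper: bystander: dark steel coffee tamper, 58 mm wide, 80 mm tall; origin at the centre of its underside
Things that resemble listed ones, but are neither listed nor needed, are in the scene too. What is shaped like the part that bears hub_2_center but pink or turquoise is not meant. What is shaped like the part that bears hub_1_center but green is not meant.

How it is judged:
By the outcome, as a careful person would: the job done as asked, in the order asked, and still so for the second after the job is handed in, with the robot touching nothing.
It also fails if it takes over 72 s, if anything falls off the work surface, if the arm or the gripper's body presses on something with over 40 N, if the wrist force passes 120 N, or if a joint passes its speed limit or range.

## Working session

There is one attempt and no reset: what is moved stays moved. The work goes in short steps, Python scripts to look and compute and a shell command to move; the robot and the scene stay as the last step left them, time stands still between calls to the robot, and variables do not carry over. Pictures are saved under pics/ and viewed, and the job is handed in when it is done.

```bash
mkdir -p pics; python3 - <<'E'
from plant import r
import cv2,numpy as np
for n in("side","top"):
    p=r.camera_params(n);print(n,p)
    im=r.capture(n);cv2.imwrite(f"pics/{n}0.png",im[:,:,::-1])
    for t in("gauge_center","gauge_tip","hub_1_center","nest_1","holder","tub","rack","jar","mug","tamper"):
        print(t,[(np.round(d['xy'],1).tolist(),round(d['p'],2)) for d in r.recognise(t,n)])
print(r.get_state(),r.hold_point_z)
E
```

```text
side {'vfov': 46.33737131839099, 'cx': 322.3604222095663, 'cy': 202.4709336826208, 'R': array([[-0.73831109, -0.67437258,  0.01087943],
       [-0.4758532 ,  0.50940279, -0.71698852],
       [ 0.47797539, -0.53453759, -0.69700007]]), 't': array([0.40570427, 0.31023379, 1.06524111])}
gauge_center [([242.3, 297.5], 0.75)]
gauge_tip [([247.5, 300.6], 0.57)]
hub_1_center [([251.4, 251.1], 0.73), ([302.5, 225.0], 0.58), ([320.6, 226.5], 0.45)]
nest_1 [([319.5, 224.6], 0.78)]
holder [([251.4, 311.6], 0.88)]
tub [([408.6, 163.7], 0.85)]
rack [([322.1, 227.1], 0.74)]
jar [([228.9, 203.0], 0.85)]
mug [([300.8, 157.5], 0.63)]
tamper [([369.9, 251.0], 0.75), ([247.0, 298.6], 0.4)]
top {'vfov': 49.13345578627313, 'cx': 320.35616067667104, 'cy': 196.64781364754185, 'R': array([[-0.01266904, -0.999761  , -0.01781666],
       [-0.99630349,  0.01413523, -0.08473222],
       [ 0.08496381,  0.01667733, -0.99624446]]), 't': array([0.01392323, 0.57774599, 1.04481393])}
gauge_center [([178.4, 242.5], 0.82)]
gauge_tip [([177.0, 243.5], 0.69)]
hub_1_center [([229.9, 193.1], 0.89), ([287.4, 200.8], 0.68)]
n
[... 354 characters left out ...]
 ([315.5, 210.4], 0.53)]
{'time_s': 1.1, 'joints': array([-5.39092831e+01,  2.05477484e+01,  6.82580898e-01,  4.59949441e-04,
       -7.01365312e+01, -1.65070618e+01]), 'qd': array([ 0.06505542,  0.00225219,  0.00991343, -0.05073615, -0.05207573,
       -0.04256872]), 'joint_torque': array([ 1.49658281e-04, -5.82404745e+01,  2.93306780e+01,  7.00242341e+00,
        1.25955653e-02, -2.02430755e-05]), 'tcp_pos': array([ 0.22622477, -0.63594254,  0.22655175]), 'eef_rot': array([ 1.79998494e+02, -8.97399007e-04, -1.60416189e+02]), 'contact_force': array([-0.1260874 ,  1.27134556,  0.28722995]), 'moment': array([-0.02759984,  0.00664168,  0.02908135]), 'gripper_width': 0.08780206846643941} 0.0188
```

View pics/side0.png

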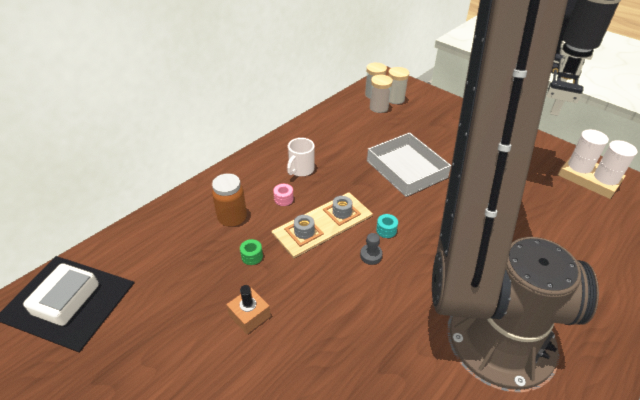

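View pics/top0.png

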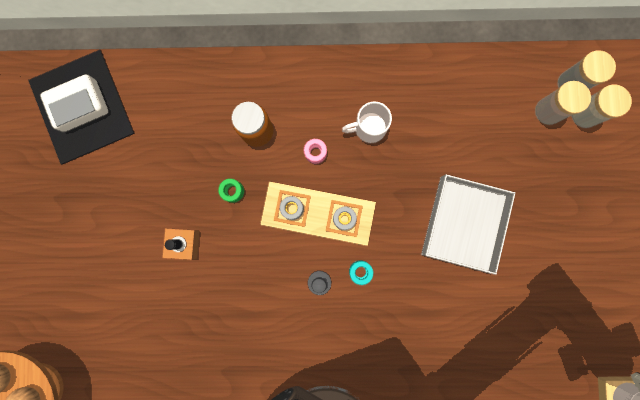

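The top view shows the two grey hubs in the rack at (291,208) and (345,218). The look-alikes are green (231,190), pink (315,151) and turquoise (361,273). The gauge stands in its holder at (178,243), and the tamper at (319,283) resembles it. I choose the grey hubs in the rack and the gauge in the holder, and check both in close crops.

```bash
python3 - <<'E'
import cv2,numpy as np
t=cv2.imread("pics/top0.png");s=cv2.imread("pics/side0.png")
def c(im,x,y,w,h,k): return cv2.resize(im[y:y+h,x:x+w],None,fx=k,fy=k,interpolation=cv2.INTER_CUBIC)
a=c(t,255,175,130,75,6);cv2.imwrite("pics/c1.png",a)
b=c(s,265,185,115,70,6);cv2.imwrite("pics/c2.png",b)
d=np.hstack([c(t,155,220,50,50,8),c(s,220,278,50,50,8)]);cv2.imwrite("pics/c3.png",d)
E
```

```text
(no output)
```

View pics/c1.png

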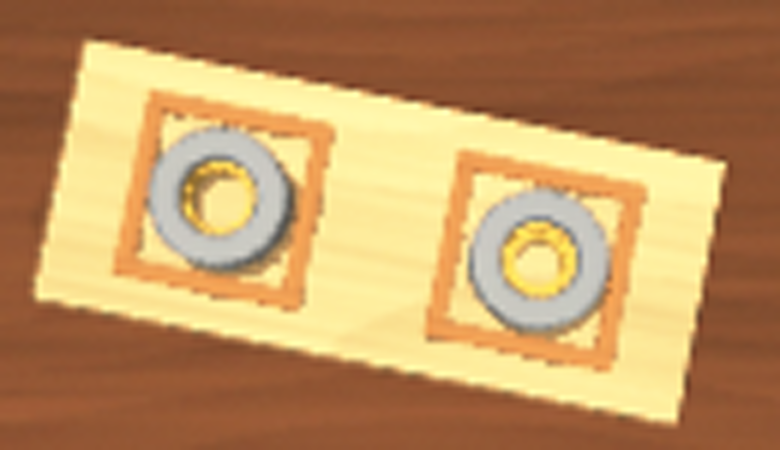

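View pics/c2.png

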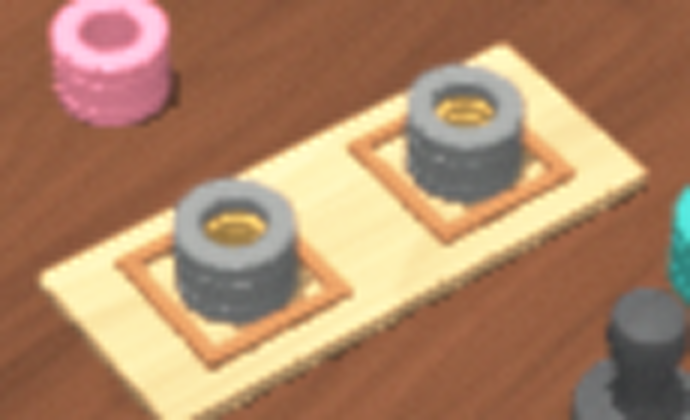

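View pics/c3.png

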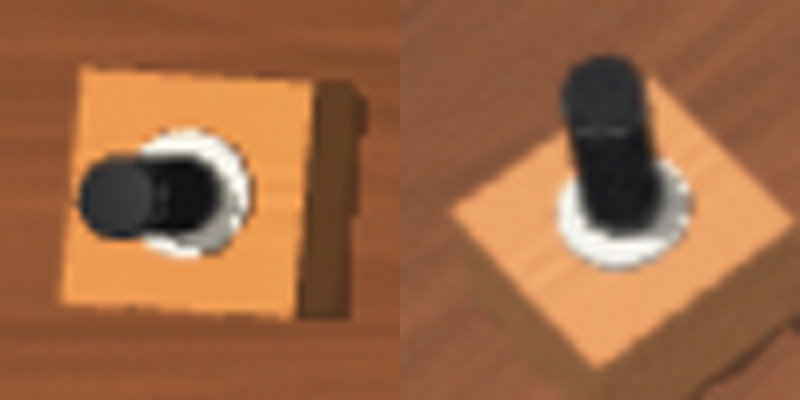

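```bash
cat > h.py <<'E'
from plant import r
import numpy as np
from scipy.optimize import least_squares
def ray(n,uv):
    p=r.camera_params(n);f=200/np.tan(np.radians(p['vfov']/2))
    d=np.array([(uv[0]-p['cx'])/f,(uv[1]-p['cy'])/f,1]);R=np.array(p['R']);t=np.array(p['t'])
    return -R.T@t,R.T@d
def atz(n,uv,z):
    o,d=ray(n,uv);return (o+d*(z-o[2])/d[2])
def proj(n,X):
    p=r.camera_params(n);f=200/np.tan(np.radians(p['vfov']/2));c=np.array(p['R'])@X+p['t'];return c[:2]/c[2]*f+[p['cx'],p['cy']]
def tri(a,b):
    A=[];B=[]
    for n,uv in(("top",a),("side",b)):
        o,d=ray(n,uv);d/=np.linalg.norm(d);P=np.eye(3)-np.outer(d,d);A.append(P);B.append(P@o)
    return np.linalg.lstsq(np.vstack(A),np.hstack(B),rcond=None)[0]
E
python3 - <<'E'
from h import *
np.set_printoptions(precision=4,suppress=True)
for k,z,a,b in(("A",.052,(291.1,207.4),(303.9,221.9)),("B",.052,(344.2,217.8),(342.3,202.8)),("gtop",.106,(169.3,244.3),(244.8,289.4)),("fl",.049,(178.7,243.7),(247.6,304.2))):
    print(k,atz("top",a,z),atz("side",b,z),tri(a,b))
print("tub");T=np.array([atz("top",u,.05) for u in((444,177),(514,191),(496,272),(424,254))]);print(T,T.mean(0))
R=np.array([atz("top",(255+x/6,175+y/6),.012) for x,y in((88,40),(725,160),(678,425),(35,298))]);print(R,R.mean(0))
for n,uv,z in(("jar",(249,117),.13),("mug",(374,121),.09),("tamp",(319,285),.08),("green",(230,189),.04),("pink",(315,150),.04),("turq",(361,272),.04)):print(n,atz("top",uv,z))
H=np.array([atz("top",(155+x/8,220+y/8),.044) for x,y in((80,67),(315,80),(295,318),(62,303))]);print(H,H.mean(0))
E
```

```text
A [0.5509 0.0757 0.052 ] [0.5468 0.0769 0.052 ] [0.5502 0.0752 0.0485]
B [ 0.5244 -0.0502  0.052 ] [ 0.5195 -0.0488  0.052 ] [ 0.5234 -0.0513  0.0478]
gtop [0.4681 0.3462 0.106 ] [0.4637 0.3483 0.106 ] [0.4673 0.3471 0.1016]
fl [0.4682 0.3444 0.049 ] [0.4632 0.3483 0.049 ] [0.4676 0.3462 0.0424]
tub
[[ 0.6185 -0.2896  0.05  ]
 [ 0.5826 -0.4534  0.05  ]
 [ 0.3933 -0.4022  0.05  ]
 [ 0.437  -0.2361  0.05  ]] [ 0.5079 -0.3453  0.05  ]
[[ 0.6181  0.1319  0.012 ]
 [ 0.5646 -0.1303  0.012 ]
 [ 0.4566 -0.1086  0.012 ]
 [ 0.5117  0.154   0.012 ]] [0.5378 0.0118 0.012 ]
jar [0.7505 0.1623 0.13  ]
mug [ 0.7469 -0.1218  0.09  ]
tamp [0.3712 0.0109 0.08  ]
green [0.5983 0.2245 0.04  ]
pink [0.6906 0.0175 0.04  ]
turq [ 0.3959 -0.0882  0.04  ]
[[0.5051 0.3798 0.044 ]
 [0.5003 0.3088 0.044 ]
 [0.4297 0.314  0.044 ]
 [0.4349 0.3839 0.044 ]] [0.4675 0.3466 0.044 ]
```

```bash
python3 -m inch '0 0 0 0 0 -0.123 1;0 0 0 0 0 -0.123 1;0 0 0 0 0 -0.123 1;0 0 0 0 0 -0.123 1;0 0 0 0 0 -0.123 1;0 0 0 0 0 -0.123 1;0 0 0 0 0 -0.123 1;0 0 0 0 0 -0.123 1;0 0 0 0 0 0 1'
cat > go.py <<'E'
import sys
from h import *
from scipy.spatial.transform import Rotation as Ro
s=r.get_state();R=Ro.from_euler('xyz',s['eef_rot'],degrees=True)
t=np.array([float(x) for x in sys.argv[1:4]]);d=R.inv().apply(t-s['tcp_pos'])
n=int(np.ceil(np.linalg.norm(d)/.040))
print("pos",s['tcp_pos'].round(4),"rot",s['eef_rot'].round(2),"tool delta",d.round(4),"rows",n,"each",(d/max(n,1)).round(5))
if len(sys.argv)>4:
    dy=float(sys.argv[4]);W=Ro.from_euler('xyz',[180,0,dy],degrees=True);print("rotvec",(R.inv()*W).as_rotvec().round(4))
E
python3 go.py 0.45 -0.40 0.227 -104
```

```text
time_s: 1.85
tcp_pos: [0.2263, -0.6359, 0.2266]
eef_rot: [180.0, 0.0, -103.7]
contact_force: [0.7, -0.4, -0.7]
gripper_width: 0.0876
pos [ 0.2263 -0.6359  0.2266] rot [ 180.     0.  -103.7] tool delta [-0.2822 -0.1615 -0.0004] rows 9 each [-3.136e-02 -1.794e-02 -5.000e-05]
rotvec [0.     0.     0.0052]
```

```bash
python3 -m inch '-.03136 -.01794 0 0 0 0 1;-.03136 -.01794 0 0 0 0 1;-.03136 -.01794 0 0 0 0 1;-.03136 -.01794 0 0 0 0 1;-.03136 -.01794 0 0 0 0 1;-.03136 -.01794 0 0 0 0 1;-.03136 -.01794 0 0 0 0 1;-.03136 -.01794 0 0 0 0 1;-.03136 -.01794 0 0 0 0 1'
python3 -m inch '-.0384 .00846 0 0 0 0 1;-.0384 .00846 0 0 0 0 1;-.0384 .00846 0 0 0 0 1;-.0384 .00846 0 0 0 0 1;-.0384 .00846 0 0 0 0 1;-.0384 .00846 0 0 0 0 1;-.0384 .00846 0 0 0 0 1;-.0384 .00846 0 0 0 0 1;-.0384 .00846 0 0 0 0 1;-.0384 .00846 0 0 0 0 1;-.0384 .00846 0 0 0 0 1;-.0384 .00846 0 0 0 0 1;-.0384 .00846 0 0 0 0 1;-.0384 .00846 0 0 0 0 1;-.0384 .00846 0 0 0 0 1;-.0384 .00846 0 0 0 0 1;-.0384 .00846 0 0 0 0 1;-.0384 .00846 0 0 0 0 1;-.0384 .00846 0 0 0 0 1;0 0 0 0 0 0 1'
python3 go.py 0.4665 0.3468 0.13 -104
python3 - <<'E'
from h import *
import cv2
for n in("top","side"):
    cv2.imwrite(f"pics/{n}1.png",r.capture(n)[:,:,::-1]); print(n,proj(n,r.get_state()['tcp_pos']))
a=cv2.imread("pics/top1.png")[150:330,60:300];b=cv2.imread("pics/side1.png")[180:360,140:380]
cv2.imwrite("pics/m1.png",cv2.resize(np.vstack([a,b]),None,fx=1.66,fy=1.66,interpolation=cv2.INTER_CUBIC))
E
```

```text
time_s: 2.6
tcp_pos: [0.4524, -0.3998, 0.2269]
eef_rot: [-180.0, -0.0, -104.3]
contact_force: [1.1, -0.7, -0.3]
gripper_width: 0.0876
time_s: 4.27
tcp_pos: [0.4726, 0.3513, 0.2258]
eef_rot: [-180.0, 0.0, -104.1]
contact_force: [0.9, -0.6, 0.9]
gripper_width: 0.0879
pos [0.4726 0.3513 0.2258] rot [-1.7997e+02  4.0000e-02 -1.0411e+02] tool delta [0.0059 0.0049 0.0958] rows 3 each [0.00197 0.00162 0.03195]
rotvec [-0.0006  0.0007 -0.002 ]
top [146.22142818 243.73989302]
side [236.47253739 251.99963335]
```

View pics/m1.png

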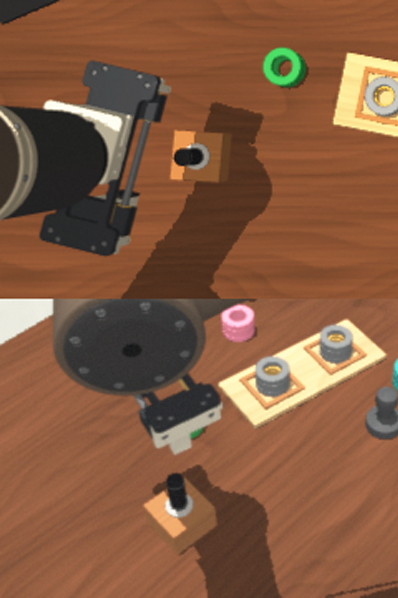

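The gripper is above the holder. In the side view the fingers are at about (248,252) and the gauge at (247,297). I'll lower to just above the handle and check again.

```bash
python3 -m inch '.0022 .0018 .034 0 0 0 1;.0022 .0018 .034 0 0 0 1;.0015 .0013 .034 0 0 0 1;0 0 0 0 0 0 1;0 0 0 0 0 0 1'
python3 - <<'E'
from h import *
import cv2
print(r.get_state()['tcp_pos'])
for n in("top","side"):
    cv2.imwrite(f"pics/{n}2.png",r.capture(n)[:,:,::-1]); print(n,proj(n,r.get_state()['tcp_pos']))
a=cv2.imread("pics/top2.png")[205:280,100:220];b=cv2.imread("pics/side2.png")[250:350,190:310]
cv2.imwrite("pics/m2.png",cv2.resize(np.vstack([a,b]),None,fx=3.4,fy=3.4,interpolation=cv2.INTER_CUBIC))
E
```

```text
time_s: 4.78
tcp_pos: [0.4659, 0.3393, 0.1241]
eef_rot: [180.0, -0.2, -104.2]
contact_force: [0.9, 0.1, 1.3]
gripper_width: 0.0875
[0.46585515 0.33929299 0.12413249]
top [168.49758114 245.01478655]
side [245.04814096 280.88717001]
```

View pics/m2.png

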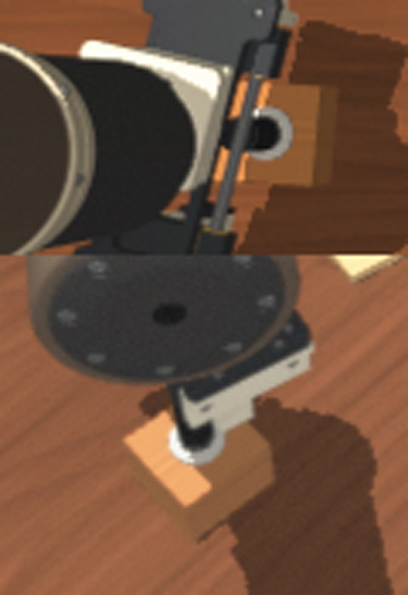

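The view looks consistent, with the fingers straddling the handle. I'll centre in y and then go down.

```bash
python3 -m inch '-.0072 0.0012 0 0 0 0 1;0 0 0 0 0 0 1;0 0 0 0 0 0 1;0 0 0 0 0 0 1'; python3 go.py .4665 .3466 .061 -104;
```

```text
time_s: 5.22
tcp_pos: [0.467, 0.3488, 0.1254]
eef_rot: [-180.0, 0.1, -104.0]
contact_force: [-0.4, 0.4, 0.1]
gripper_width: 0.0875
pos [0.467  0.3488 0.1254] rot [-1.7997e+02  8.0000e-02 -1.0403e+02] tool delta [ 0.0023 -0.      0.0644] rows 2 each [ 0.00115 -0.       0.03222]
rotvec [-0.0005  0.0013 -0.0006]
```

```bash
python3 -m inch '.0023 0 0.01 0 0 0 1;0 0 .015 0 0 0 1;0 0 .015 0 0 0 1;0 0 .015 0 0 0 1;0 0 .0094 0 0 0 1;0 0 0 0 0 0 1;0 0 0 0 0 0 1;0 0 0 0 0 0 1'; python3 go.py .4665 .3466 .061 -104;
python3 - <<'E'
from h import *
import cv2
cv2.imwrite("pics/s3.png",cv2.resize(r.capture("side")[240:350,190:310,::-1],None,fx=5,fy=5,interpolation=cv2.INTER_CUBIC))
E
```

```text
time_s: 5.88
tcp_pos: [0.4665, 0.3463, 0.0607]
eef_rot: [-180.0, 0.0, -104.0]
contact_force: [-0.2, -0.0, 0.7]
gripper_width: 0.0875
pos [0.4665 0.3463 0.0607] rot [-1.7997e+02  3.0000e-02 -1.0403e+02] tool delta [-0.0003  0.0001 -0.0003] rows 1 each [-0.00025  0.0001  -0.0003 ]
rotvec [-0.0005  0.0006 -0.0004]
```

View pics/s3.png

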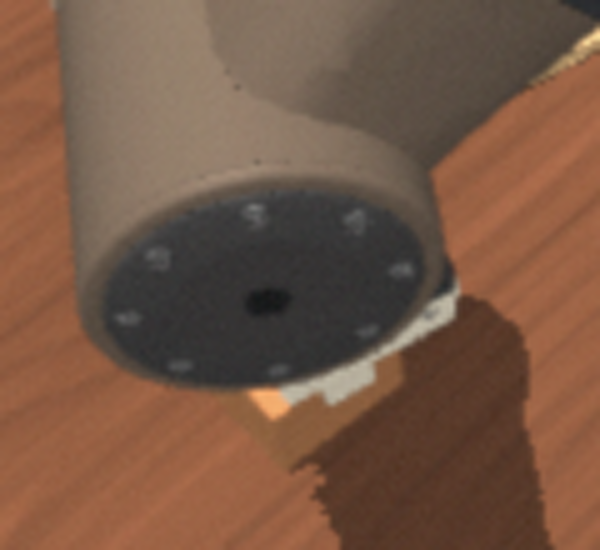

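The arm hides the grasp at about (240,300). I'll close the fingers; the opening should read 24 mm.

```bash
python3 -m inch '0 0 0 0 0 0 0.2;0 0 0 0 0 0 0.2;0 0 0 0 0 0 0.1;0 0 0 0 0 0 0.1;0 0 0 0 0 0 0.1;0 0 0 0 0 0 0.1;0 0 0 0 0 0 0.1;0 0 0 0 0 0 0.1;0 0 0 0 0 0 0.1;0 0 0 0 0 0 0.1' 45; python3 go.py .4665 .3466 .061 -104
```

```text
time_s: 6.77
tcp_pos: [0.4662, 0.346, 0.0601]
eef_rot: [180.0, -0.0, -104.0]
contact_force: [1.2, -1.7, -0.4]
gripper_width: 0.0262
pos [0.4662 0.346  0.0601] rot [ 180.     -0.   -104.03] tool delta [-0.0006 -0.0002 -0.0009] rows 1 each [-0.00065 -0.00017 -0.00087]
rotvec [ 0.     -0.0001 -0.0006]
```

```bash
python3 -m inch '0 0 0 0 0 0 0;0 0 0 0 0 0 0;0 0 0 0 0 0 0;0 0 0 0 0 0 0' 45;python3 -m inch '0 0 -.01 0 0 0 0;0 0 -.015 0 0 0 0;0 0 -.02 0 0 0 0;0 0 -.02 0 0 0 0;0 0 -.02 0 0 0 0;0 0 -.015 0 0 0 0;0 0 0 0 0 0 0;0 0 0 0 0 0 0;0 0 0 0 0 0 0'
python3 - <<'E'
from h import *
import cv2
print(r.get_state()['tcp_pos'])
cv2.imwrite("pics/s4.png",cv2.resize(r.capture("side")[200:340,170:310,::-1],None,fx=4,fy=4,interpolation=cv2.INTER_CUBIC))
E
```

```text
time_s: 7.1
tcp_pos: [0.4662, 0.346, 0.0602]
eef_rot: [-180.0, 0.0, -104.0]
contact_force: [0.7, -0.6, -0.7]
gripper_width: 0.0233
time_s: 7.85
tcp_pos: [0.4656, 0.3455, 0.1595]
eef_rot: [180.0, -0.0, -104.1]
contact_force: [-1.0, -0.1, -1.9]
gripper_width: 0.0235
[0.46561474 0.34553595 0.15952599]
```

View pics/s4.png

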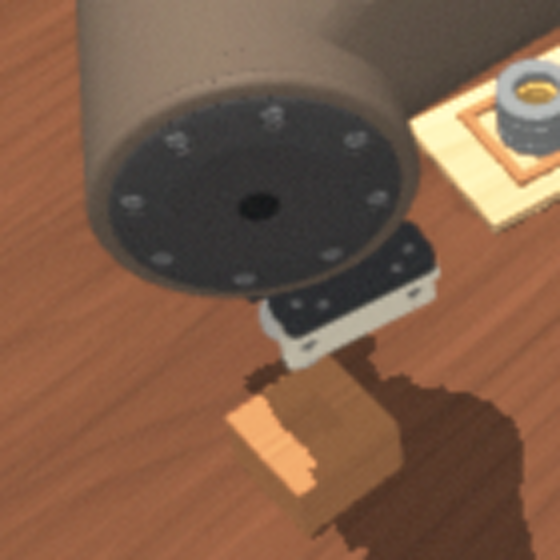

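```bash
python3 go.py .549 .0763 .135 -104
```

```text
pos [0.4656 0.3454 0.1591] rot [ 1.7994e+02 -9.0000e-02 -1.0405e+02] tool delta [ 0.2407 -0.1463  0.0243] rows 8 each [ 0.03009 -0.01829  0.00304]
rotvec [ 0.0011 -0.0015 -0.0009]
```

```bash
python3 -m inch '.012 -.0073 0 0 0 0 0;.024 -.0146 0 0 0 0 0;.03 -.0183 0 0 0 0 0;.03 -.0183 0 0 0 0 0;.03 -.0183 0 0 0 0 0;.03 -.0183 .004 0 0 0 0;.03 -.0183 .006 0 0 0 0;.0267 -.0163 .006 0 0 0 0;.018 -.0108 .005 0 0 0 0;.010 -.0061 .0033 0 0 0 0;0 0 0 0 0 0 0;0 0 0 0 0 0 0;0 0 0 0 0 0 0;0 0 0 0 0 0 0' ; python3 go.py .549 .0763 .125 -104
python3 - <<'E'
from h import *
import cv2
T=r.get_state()['tcp_pos'];tip=T-[0,0,.0542]
for n in("top","side"):
    cv2.imwrite(f"pics/{n}5.png",r.capture(n)[:,:,::-1]);print(n,proj(n,tip),proj(n,T-[0,0,.0542-.038]))
a=cv2.imread("pics/top5.png")[150:270,230:390];b=cv2.imread("pics/side5.png")[150:270,230:390]
cv2.imwrite("pics/m5.png",cv2.resize(np.vstack([a,b]),None,fx=2.5,fy=2.5,interpolation=cv2.INTER_CUBIC))
E
```

```text
time_s: 9.07
tcp_pos: [0.55, 0.0778, 0.136]
eef_rot: [-180.0, 0.0, -104.0]
contact_force: [0.1, 0.0, -2.8]
gripper_width: 0.0235
pos [0.55   0.0778 0.136 ] rot [-1.7999e+02  1.0000e-02 -1.0397e+02] tool delta [0.0017 0.0006 0.011 ] rows 1 each [0.00172 0.00058 0.01097]
rotvec [-0.0002  0.0002  0.0005]
top [289.0758337  207.01994658] [287.55516361 205.97626437]
side [302.61732368 213.69972445] [302.34325862 203.36288401]
```

View pics/m5.png

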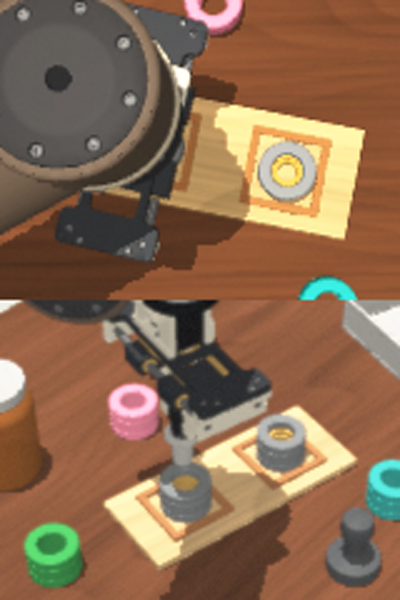

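```bash
python3 - <<'E'
import cv2
b=cv2.imread("pics/side5.png")[185:245,270:340]
cv2.imwrite("pics/m6.png",cv2.resize(b,None,fx=10,fy=10,interpolation=cv2.INTER_CUBIC))
E
```

```text
(no output)
```

View pics/m6.png

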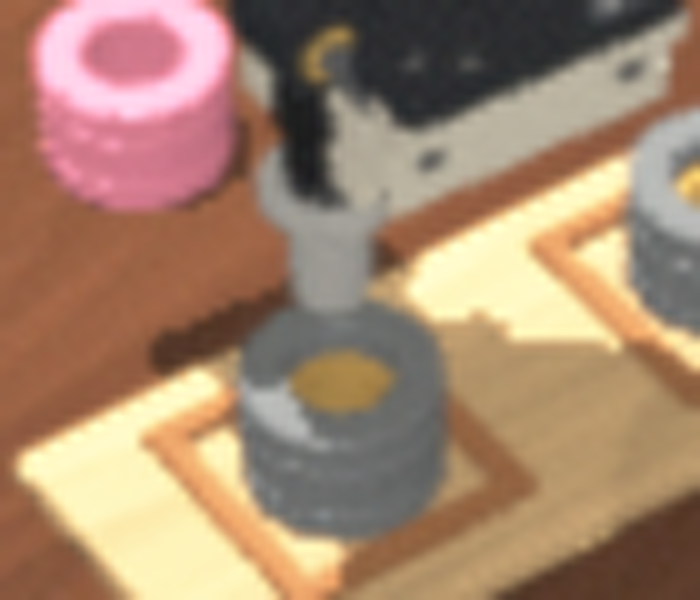

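```bash
python3 - <<'E'
from h import *
for uv in((304.1,222),(303.6,222.6),(342.3,202.8),(341.8,203.4)): print(atz("side",uv,.052))
E
```

```text
[0.54618082 0.07684218 0.052     ]
[0.54562569 0.07933629 0.052     ]
[ 0.51948196 -0.04875416  0.052     ]
[ 0.51893835 -0.04598387  0.052     ]
```

```bash
cat > ok.py <<'E'
import sys
from plant import r
f=r.get_state()['contact_force'];m=float(sys.argv[1])
if abs(f).max()>m: print("STOP",f.round(1));sys.exit(1)
E
python3 -m inch '.0012 .0018 0 0 0 0 0;0 0 .007 0 0 0 0;0 0 .01 0 0 0 0;0 0 .009 0 0 0 0;0 0 .005 0 0 0 0;0 0 0 0 0 0 0;0 0 0 0 0 0 0;0 0 0 0 0 0 0'
python3 - <<'E'
from h import *
import cv2
T=r.get_state()['tcp_pos'];print(T,proj("side",T-[0,0,.0542]))
cv2.imwrite("pics/s7.png",cv2.resize(r.capture("side")[185:245,270:340,::-1],None,fx=10,fy=10,interpolation=cv2.INTER_CUBIC))
E
```

```text
time_s: 9.83
tcp_pos: [0.5482, 0.0762, 0.1049]
eef_rot: [-180.0, -0.0, -104.0]
contact_force: [0.8, -0.2, -2.8]
gripper_width: 0.0234
[0.5482395  0.07622529 0.10491189] [303.7147056  221.82716159]
```

View pics/s7.png

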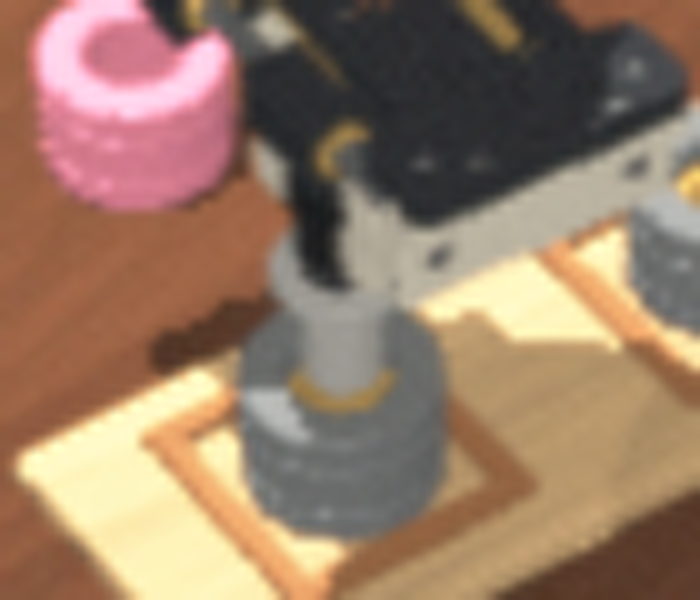

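The plug's tip sits centred over hub A's mouth, with its axis at col 304 and the hub centre at col 304. I'll go down in small steps with a force guard.

```bash
python3 -m inch '0 0 .003 0 0 0 0;0 0 .003 0 0 0 0;0 0 .002 0 0 0 0;0 0 0 0 0 0 0' && python3 ok.py 6 && python3 -m inch '0 0 .002 0 0 0 0;0 0 .002 0 0 0 0;0 0 0 0 0 0 0' && python3 ok.py 6 && python3 -m inch '0 0 .0015 0 0 0 0;0 0 .0015 0 0 0 0;0 0 0 0 0 0 0' && python3 ok.py 6 && python3 -m inch '0 0 .001 0 0 0 0;0 0 .001 0 0 0 0;0 0 0 0 0 0 0'
```

```text
time_s: 10.22
tcp_pos: [0.5477, 0.0761, 0.0963]
eef_rot: [180.0, -0.0, -104.0]
contact_force: [0.3, -0.3, -2.2]
gripper_width: 0.0231
time_s: 10.47
tcp_pos: [0.5478, 0.0761, 0.0925]
eef_rot: [180.0, -0.0, -104.0]
contact_force: [0.0, -0.2, -2.1]
gripper_width: 0.0235
time_s: 10.72
tcp_pos: [0.5478, 0.0762, 0.0896]
eef_rot: [180.0, -0.0, -104.0]
contact_force: [1.2, 0.5, -1.9]
gripper_width: 0.0233
time_s: 10.97
tcp_pos: [0.5481, 0.0763, 0.0878]
eef_rot: [-180.0, 0.0, -104.0]
contact_force: [-0.6, 0.5, -1.8]
gripper_width: 0.0234
```

```bash
python3 -m inch '0 0 .001 0 0 0 0;0 0 0 0 0 0 0' && python3 ok.py 6 && python3 -m inch '0 0 .001 0 0 0 0;0 0 0 0 0 0 0' && python3 ok.py 6 && python3 -m inch '0 0 .001 0 0 0 0;0 0 0 0 0 0 0' && python3 ok.py 6 && python3 -m inch '0 0 .001 0 0 0 0;0 0 0 0 0 0 0'
```

```text
time_s: 11.13
tcp_pos: [0.548, 0.0762, 0.0867]
eef_rot: [180.0, 0.0, -104.0]
contact_force: [0.1, 0.2, -1.9]
gripper_width: 0.0233
time_s: 11.3
tcp_pos: [0.548, 0.0762, 0.0857]
eef_rot: [180.0, 0.0, -104.0]
contact_force: [1.6, 0.3, -1.8]
gripper_width: 0.0236
time_s: 11.47
tcp_pos: [0.5479, 0.0762, 0.0847]
eef_rot: [180.0, -0.0, -104.0]
contact_force: [-0.3, -1.2, -2.6]
gripper_width: 0.0229
time_s: 11.63
tcp_pos: [0.548, 0.0762, 0.0838]
eef_rot: [180.0, 0.0, -104.0]
contact_force: [0.1, -0.2, -2.2]
gripper_width: 0.0236
```

```bash
python3 -m inch '0 0 .0015 0 0 0 0;0 0 .0015 0 0 0 0;0 0 0 0 0 0 0' && python3 ok.py 6 && python3 -m inch '0 0 .0015 0 0 0 0;0 0 .0015 0 0 0 0;0 0 0 0 0 0 0' && python3 ok.py 6 && python3 -m inch '0 0 .0015 0 0 0 0;0 0 .0015 0 0 0 0;0 0 0 0 0 0 0' && python3 ok.py 6 && python3 -m inch '0 0 .0015 0 0 0 0;0 0 .0015 0 0 0 0;0 0 0 0 0 0 0'&& python3 ok.py 6 && python3 -m inch '0 0 .001 0 0 0 0;0 0 .001 0 0 0 0;0 0 0 0 0 0 0'
```

```text
time_s: 11.88
tcp_pos: [0.5478, 0.0762, 0.0805]
eef_rot: [180.0, -0.0, -104.0]
contact_force: [0.1, -0.7, -0.9]
gripper_width: 0.0235
time_s: 12.13
tcp_pos: [0.5478, 0.0761, 0.0775]
eef_rot: [180.0, -0.0, -104.0]
contact_force: [0.5, -1.7, -2.4]
gripper_width: 0.0236
time_s: 12.38
tcp_pos: [0.5478, 0.0761, 0.0745]
eef_rot: [180.0, -0.0, -104.0]
contact_force: [-0.5, -0.0, -2.7]
gripper_width: 0.0231
time_s: 12.63
tcp_pos: [0.5478, 0.0761, 0.0715]
eef_rot: [180.0, -0.0, -104.0]
contact_force: [-0.7, 0.5, -1.5]
gripper_width: 0.0236
time_s: 12.88
tcp_pos: [0.5478, 0.0762, 0.0696]
eef_rot: [180.0, -0.0, -104.0]
contact_force: [-0.1, -0.5, -2.6]
gripper_width: 0.0232
```

```bash
python3 -m inch '0 0 .0007 0 0 0 0;0 0 0 0 0 0 0' && python3 ok.py 5 && python3 -m inch '0 0 .0005 0 0 0 0;0 0 0 0 0 0 0' && python3 ok.py 5 && python3 -m inch '0 0 .0005 0 0 0 0;0 0 0 0 0 0 0' && python3 ok.py 5 && python3 -m inch '0 0 .0005 0 0 0 0;0 0 0 0 0 0 0' && python3 ok.py 5 && python3 -m inch '0 0 .0005 0 0 0 0;0 0 0 0 0 0 0'
```

```text
time_s: 13.05
tcp_pos: [0.5479, 0.0762, 0.0691]
eef_rot: [180.0, -0.0, -104.0]
contact_force: [-0.2, 0.2, -1.9]
gripper_width: 0.0237
time_s: 13.22
tcp_pos: [0.548, 0.0762, 0.0686]
eef_rot: [180.0, -0.0, -104.0]
contact_force: [-0.3, -0.2, -1.9]
gripper_width: 0.0234
time_s: 13.38
tcp_pos: [0.548, 0.0762, 0.0682]
eef_rot: [-180.0, 0.0, -104.0]
contact_force: [0.3, -0.4, -1.2]
gripper_width: 0.0234
time_s: 13.55
tcp_pos: [0.5481, 0.0762, 0.0681]
eef_rot: [-180.0, 0.0, -104.0]
contact_force: [-1.6, -0.2, 3.8]
gripper_width: 0.0232
time_s: 13.72
tcp_pos: [0.5481, 0.0762, 0.0681]
eef_rot: [-180.0, 0.0, -104.0]
contact_force: [-3.7, 0.5, 9.3]
gripper_width: 0.023
```

Hub A passes the gauge: flange home at TCP z 0.0681, about 11 N. I'll withdraw and go over hub B.

```bash
python3 -m inch '0 0 -.003 0 0 0 0;0 0 -.006 0 0 0 0;0 0 -.01 0 0 0 0;0 0 -.012 0 0 0 0;0 0 -.015 0 0 0 0;0 0 -.012 0 0 0 0;0 0 -.006 0 0 0 0;0 0 0 0 0 0 0;0 0 0 0 0 0 0' ; python3 go.py .5213 -.0492 .107 -104;  python3 - <<'E'
from h import *
import cv2
cv2.imwrite("pics/s8.png",cv2.resize(r.capture("side")[185:245,270:340,::-1],None,fx=10,fy=10,interpolation=cv2.INTER_CUBIC))
E
```

```text
time_s: 14.47
tcp_pos: [0.548, 0.0763, 0.1314]
eef_rot: [-180.0, 0.0, -104.0]
contact_force: [0.3, -0.2, -2.2]
gripper_width: 0.0232
pos [0.548  0.0763 0.1314] rot [-1.7998e+02  4.0000e-02 -1.0405e+02] tool delta [ 0.1282 -0.0046  0.0243] rows 4 each [ 0.03206 -0.00115  0.00607]
rotvec [-0.0004  0.0007 -0.0008]
```

View pics/s8.png

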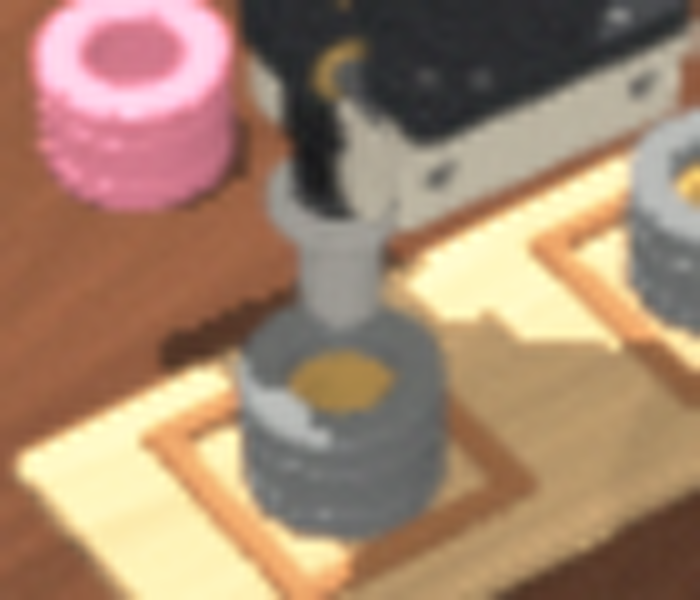

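The gauge came out clean, and hub A is still in its nest at col 304, row 222. I'll move over to hub B.

```bash
python3 -m inch '.012 -.0004 0 0 0 0 0;.022 -.0008 0 0 0 0 0;.028 -.001 0 0 0 0 0;.028 -.001 0 0 0 0 0;.022 -.0008 0 0 0 0 0;.0122 -.0004 0 0 0 0 0;.004 0 .006 0 0 0 0;0 0 .010 0 0 0 0;0 0 .008 0 0 0 0;0 0 0 0 0 0 0;0 0 0 0 0 0 0;0 0 0 0 0 0 0' ; python3 go.py .5213 -.0492 .105 -104;  python3 - <<'E'
from h import *
import cv2
cv2.imwrite("pics/s9.png",cv2.resize(r.capture("side")[165:225,310:380,::-1],None,fx=10,fy=10,interpolation=cv2.INTER_CUBIC))
E
```

```text
time_s: 15.52
tcp_pos: [0.5214, -0.0486, 0.1069]
eef_rot: [180.0, -0.0, -104.0]
contact_force: [0.0, 0.1, -2.0]
gripper_width: 0.0232
pos [ 0.5214 -0.0486  0.1069] rot [ 1.7998e+02 -2.0000e-02 -1.0397e+02] tool delta [ 0.0006 -0.      0.0019] rows 1 each [ 6.30e-04 -5.00e-05  1.92e-03]
rotvec [ 0.0004 -0.0004  0.0005]
```

View pics/s9.png

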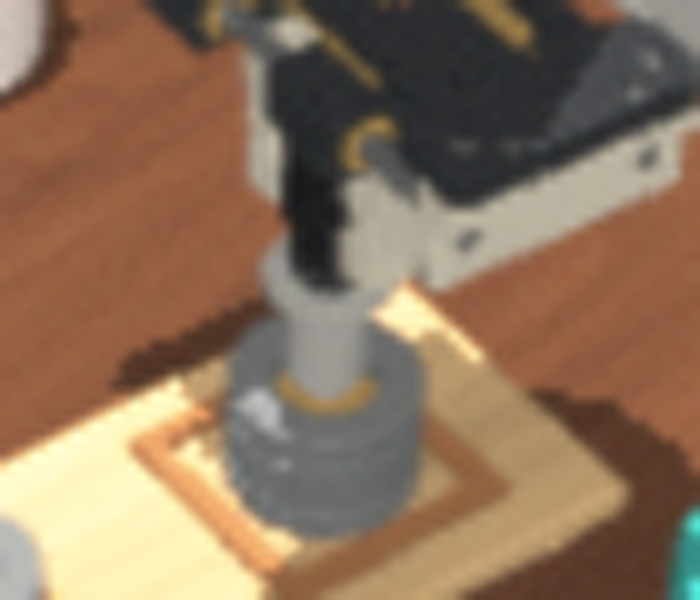

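```bash
python3 -m inch '.0005 0 .003 0 0 0 0;0 0 .004 0 0 0 0;0 0 .003 0 0 0 0;0 0 0 0 0 0 0' && python3 ok.py 6 && python3 -m inch '0 0 .002 0 0 0 0;0 0 .002 0 0 0 0;0 0 0 0 0 0 0' && python3 ok.py 6 && python3 -m inch '0 0 .0015 0 0 0 0;0 0 .001 0 0 0 0;0 0 0 0 0 0 0' && python3 ok.py 6 && python3 -m inch '0 0 .001 0 0 0 0;0 0 0 0 0 0 0'&& python3 ok.py 6 && python3 -m inch '0 0 .001 0 0 0 0;0 0 0 0 0 0 0'&& python3 ok.py 5 && python3 -m inch '0 0 .0007 0 0 0 0;0 0 0 0 0 0 0'&& python3 ok.py 5 && python3 -m inch '0 0 .0005 0 0 0 0;0 0 0 0 0 0 0'&& python3 ok.py 5 && python3 -m inch '0 0 .0005 0 0 0 0;0 0 0 0 0 0 0'
```

```text
time_s: 15.9
tcp_pos: [0.5206, -0.0497, 0.0964]
eef_rot: [179.9, -0.0, -104.0]
contact_force: [-0.5, 0.2, -1.4]
gripper_width: 0.0233
time_s: 16.15
tcp_pos: [0.5208, -0.0498, 0.0928]
eef_rot: [180.0, -0.0, -104.0]
contact_force: [0.2, 0.7, -1.9]
gripper_width: 0.023
time_s: 16.4
tcp_pos: [0.5212, -0.0498, 0.0907]
eef_rot: [-180.0, -0.0, -104.0]
contact_force: [0.2, -0.1, -2.2]
gripper_width: 0.0231
time_s: 16.57
tcp_pos: [0.5213, -0.0497, 0.0898]
eef_rot: [-180.0, 0.0, -104.0]
contact_force: [0.4, -1.6, -0.8]
gripper_width: 0.0233
time_s: 16.73
tcp_pos: [0.521, -0.0497, 0.0885]
eef_rot: [180.0, 0.0, -104.0]
contact_force: [1.1, 0.0, -2.2]
gripper_width: 0.0235
time_s: 16.9
tcp_pos: [0.521, -0.0497, 0.0878]
eef_rot: [180.0, -0.0, -104.0]
contact_force: [0.1, 0.2, -1.2]
gripper_width: 0.0234
time_s: 17.07
tcp_pos: [0.5211, -0.0497, 0.0874]
eef_rot: [-180.0, -0.0, -104.0]
contact_force: [0.4, -0.4, 0.1]
gripper_width: 0.0231
time_s: 17.23
tcp_pos: [0.5212, -0.0497, 0.0871]
eef_rot: [-180.0, 0.0, -104.0]
contact_force: [0.4, -1.3, -0.2]
gripper_width: 0.0231
```

```bash
python3 -m inch '0 0 .0004 0 0 0 0;0 0 0 0 0 0 0' && python3 ok.py 9 && python3 -m inch '0 0 .0004 0 0 0 0;0 0 0 0 0 0 0' && python3 ok.py 8.5 && python3 -m inch '0 0 .0004 0 0 0 0;0 0 0 0 0 0 0' && python3 ok.py 7 && python3 -m inch '0 0 .0004 0 0 0 0;0 0 0 0 0 0 0' && python3 ok.py 7 && python3 -m inch '0 0 .0004 0 0 0 0;0 0 0 0 0 0 0'
```

```text
time_s: 17.4
tcp_pos: [0.5213, -0.0498, 0.0868]
eef_rot: [-180.0, 0.0, -104.0]
contact_force: [0.0, -1.4, 1.2]
gripper_width: 0.0236
time_s: 17.57
tcp_pos: [0.5214, -0.0498, 0.0864]
eef_rot: [-180.0, 0.0, -104.0]
contact_force: [0.8, -2.4, 1.9]
gripper_width: 0.0232
time_s: 17.73
tcp_pos: [0.5215, -0.0498, 0.0861]
eef_rot: [-180.0, 0.0, -104.0]
contact_force: [1.5, -3.1, 3.8]
gripper_width: 0.0234
time_s: 17.9
tcp_pos: [0.5216, -0.0498, 0.0858]
eef_rot: [-179.9, 0.0, -104.0]
contact_force: [2.3, -2.5, 5.0]
gripper_width: 0.0232
time_s: 18.07
tcp_pos: [0.5217, -0.0499, 0.0855]
eef_rot: [-179.9, 0.0, -104.0]
contact_force: [2.9, -4.3, 5.5]
gripper_width: 0.0234
```

```bash
python3 -m inch '.0005 -.0004 0 0 0 0 0;.0004 -.0004 0 0 0 0 0;0 0 0 0 0 0 0;0 0 0 0 0 0 0' && python3 ok.py 9 && python3 -m inch '0 0 .0004 0 0 0 0;0 0 0 0 0 0 0'
```

```text
time_s: 18.4
tcp_pos: [0.5219, -0.0506, 0.0851]
eef_rot: [-180.0, 0.0, -104.0]
contact_force: [1.8, -1.8, 4.1]
gripper_width: 0.0234
time_s: 18.57
tcp_pos: [0.522, -0.0507, 0.0848]
eef_rot: [-180.0, 0.0, -104.0]
contact_force: [1.0, -1.7, 4.4]
gripper_width: 0.0231
```

```bash
python3 -m inch '.0003 -.0002 .0004 0 0 0 0;0 0 0 0 0 0 0' && python3 ok.py 9 && python3 -m inch '0 0 .0004 0 0 0 0;0 0 0 0 0 0 0' && python3 ok.py 8.5&& python3 -m inch '0 0 .0004 0 0 0 0;0 0 0 0 0 0 0' && python3 ok.py 8.5 && python3 -m inch '0 0 .0003 0 0 0 0;0 0 0 0 0 0 0'
```

```text
time_s: 18.73
tcp_pos: [0.5221, -0.0509, 0.0846]
eef_rot: [-180.0, 0.0, -104.0]
contact_force: [0.8, -1.3, 8.3]
gripper_width: 0.0229
time_s: 18.9
tcp_pos: [0.5222, -0.0509, 0.0845]
eef_rot: [-179.9, 0.0, -104.0]
contact_force: [-0.3, 0.3, 11.1]
gripper_width: 0.0232
STOP [-0.3  0.3 11.1]
```

```bash
python3 -m inch '0 0 0 0 0 0 0;0 0 0 0 0 0 0;0 0 0 0 0 0 0;0 0 0 0 0 0 0'; python3 -m inch '0 0 .0001 0 0 0 0;0 0 0 0 0 0 0;0 0 0 0 0 0 0;0 0 0 0 0 0 0'
```

```text
time_s: 19.23
tcp_pos: [0.5222, -0.0509, 0.0846]
eef_rot: [-179.9, 0.0, -104.0]
contact_force: [-1.2, 0.1, 10.4]
gripper_width: 0.0234
time_s: 19.57
tcp_pos: [0.5221, -0.0509, 0.0845]
eef_rot: [-179.9, 0.0, -104.0]
contact_force: [0.2, 0.1, 11.9]
gripper_width: 0.0231
```

```bash
python3 - <<'E'
from h import *
import cv2
print(r.get_state()['contact_force'],r.get_state()['tcp_pos'])
cv2.imwrite("pics/s10.png",cv2.resize(r.capture("side")[165:225,310:380,::-1],None,fx=10,fy=10,interpolation=cv2.INTER_CUBIC))
E
```

```text
[ 0.22296324  0.14981281 11.87953473] [ 0.52213954 -0.05088902  0.08452738]
```

View pics/s10.png

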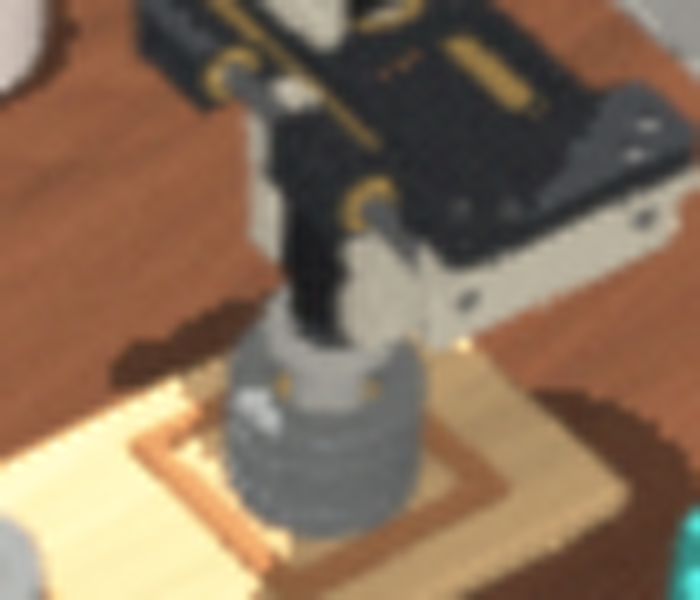

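Hub B stops the gauge, with TCP z at 0.0845 and about 12 N held steadily, the flange well above the hub. I'll withdraw slowly.

```bash
python3 -m inch '0 0 -.001 0 0 0 0;0 0 -.001 0 0 0 0;0 0 -.001 0 0 0 0;0 0 -.002 0 0 0 0;0 0 -.002 0 0 0 0;0 0 0 0 0 0 0';python3 -m inch '0 0 -.005 0 0 0 0;0 0 -.01 0 0 0 0;0 0 -.013 0 0 0 0;0 0 -.011 0 0 0 0;0 0 -.003 0 0 0 0;0 0 0 0 0 0 0;0 0 0 0 0 0 0'
python3 go.py .548 .0762 .131 -104;  python3 - <<'E'
from h import *
import cv2
cv2.imwrite("pics/s11.png",cv2.resize(r.capture("side")[165:245,280:380,::-1],None,fx=7,fy=7,interpolation=cv2.INTER_CUBIC))
E
```

```text
time_s: 20.12
tcp_pos: [0.5214, -0.0511, 0.0906]
eef_rot: [180.0, -0.0, -104.0]
contact_force: [-0.7, 0.3, -2.6]
gripper_width: 0.0233
time_s: 20.7
tcp_pos: [0.5216, -0.051, 0.1328]
eef_rot: [-180.0, 0.0, -104.0]
contact_force: [-0.3, 0.1, -2.4]
gripper_width: 0.0236
pos [ 0.5216 -0.051   0.1328] rot [-1.7998e+02  3.0000e-02 -1.0405e+02] tool delta [-0.1299  0.0053  0.0018] rows 4 each [-0.03246  0.00132  0.00046]
rotvec [-0.0003  0.0004 -0.0008]
```

View pics/s11.png

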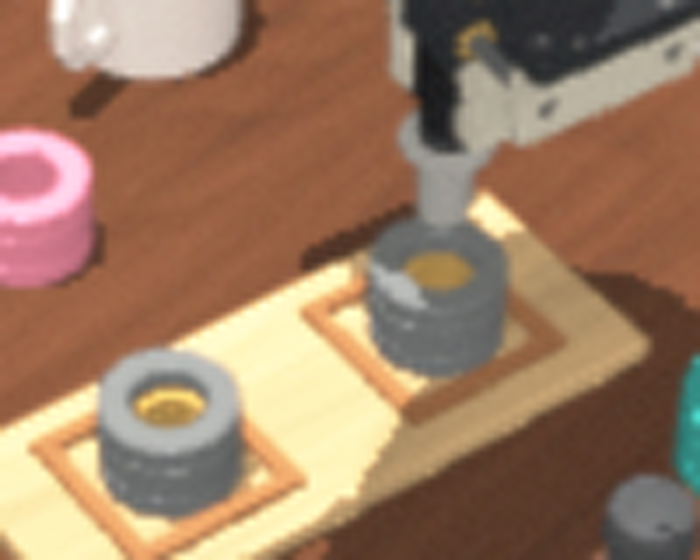

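Both hubs still stand in their nests, and the gauge hangs straight. Back to hub A.

```bash
python3 -m inch '-.012 .0005 0 0 0 0 0;-.022 .0009 0 0 0 0 0;-.029 .0012 0 0 0 0 0;-.029 .0012 0 0 0 0 0;-.022 .0009 0 0 0 0 0;-.0119 .0005 0 0 0 0 0;-.004 0 .006 0 0 0 0;0 0 .010 0 0 0 0;0 0 .010 0 0 0 0;0 0 0 0 0 0 0;0 0 0 0 0 0 0;0 0 0 0 0 0 0' ; python3 go.py .548 .0762 .105 -104;  python3 - <<'E'
from h import *
import cv2
cv2.imwrite("pics/s12.png",cv2.resize(r.capture("side")[185:245,270:340,::-1],None,fx=10,fy=10,interpolation=cv2.INTER_CUBIC))
E
```

```text
time_s: 21.75
tcp_pos: [0.5481, 0.0753, 0.1065]
eef_rot: [180.0, -0.0, -104.1]
contact_force: [-0.0, 0.6, -0.8]
gripper_width: 0.0232
pos [0.5481 0.0753 0.1065] rot [ 1.7998e+02 -3.0000e-02 -1.0409e+02] tool delta [-0.0008  0.0003  0.0015] rows 1 each [-0.00082  0.0003   0.00151]
rotvec [ 0.0003 -0.0005 -0.0016]
```

View pics/s12.png

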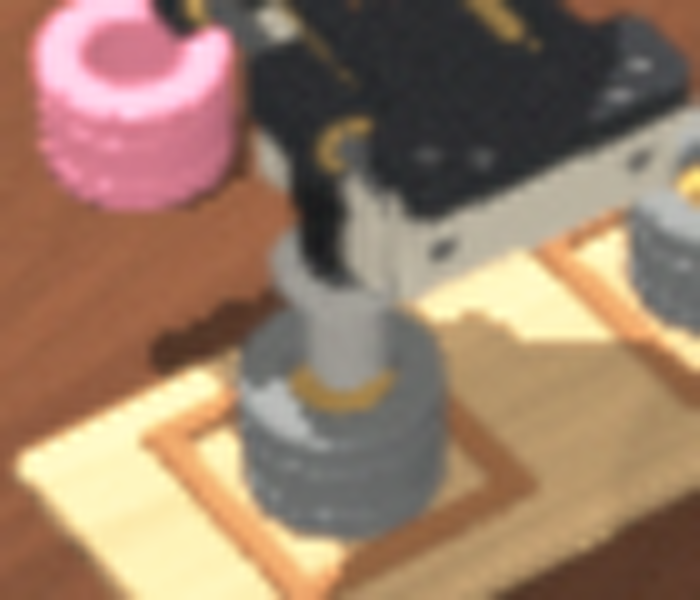

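```bash
python3 -m inch '-.0006 .0003 .003 0 0 0 0;0 0 .004 0 0 0 0;0 0 .003 0 0 0 0;0 0 0 0 0 0 0' && python3 ok.py 6 && python3 -m inch '0 0 .002 0 0 0 0;0 0 .002 0 0 0 0;0 0 .001 0 0 0 0;0 0 0 0 0 0 0' && python3 ok.py 6 && python3 -m inch '0 0 .001 0 0 0 0;0 0 .001 0 0 0 0;0 0 0 0 0 0 0' && python3 ok.py 5 && python3 -m inch '0 0 .001 0 0 0 0;0 0 .001 0 0 0 0;0 0 0 0 0 0 0' && python3 ok.py 5 && python3 -m inch '0 0 .001 0 0 0 0;0 0 .001 0 0 0 0;0 0 0 0 0 0 0' && python3 ok.py 5 && python3 -m inch '0 0 .001 0 0 0 0;0 0 .001 0 0 0 0;0 0 0 0 0 0 0' && python3 ok.py 5 && python3 -m inch '0 0 .001 0 0 0 0;0 0 .001 0 0 0 0;0 0 .001 0 0 0 0;0 0 0 0 0 0 0' && python3 ok.py 5 && python3 -m inch '0 0 .001 0 0 0 0;0 0 .001 0 0 0 0;0 0 .001 0 0 0 0;0 0 0 0 0 0 0' && python3 ok.py 5 && python3 -m inch '0 0 .001 0 0 0 0;0 0 .001 0 0 0 0;0 0 .001 0 0 0 0;0 0 0 0 0 0 0' && python3 ok.py 5 && python3 -m inch '0 0 .001 0 0 0 0;0 0 .001 0 0 0 0;0 0 .001 0 0 0 0;0 0 0 0 0 0 0'
```

```text
time_s: 22.13
tcp_pos: [0.5475, 0.0766, 0.0959]
eef_rot: [179.9, -0.0, -104.1]
contact_force: [0.3, -0.3, -0.8]
gripper_width: 0.0232
time_s: 22.47
tcp_pos: [0.5479, 0.0768, 0.0914]
eef_rot: [180.0, -0.0, -104.0]
contact_force: [-0.7, -0.6, -1.1]
gripper_width: 0.0232
time_s: 22.72
tcp_pos: [0.548, 0.0768, 0.0895]
eef_rot: [180.0, -0.0, -104.0]
contact_force: [0.2, -0.1, -1.7]
gripper_width: 0.0236
time_s: 22.97
tcp_pos: [0.5479, 0.0768, 0.0875]
eef_rot: [180.0, -0.0, -104.0]
contact_force: [-0.6, -0.7, -1.3]
gripper_width: 0.0233
time_s: 23.22
tcp_pos: [0.5479, 0.0768, 0.0854]
eef_rot: [180.0, -0.0, -104.0]
contact_force: [-0.7, 0.1, -1.9]
gripper_width: 0.0233
time_s: 23.47
tcp_pos: [0.5479, 0.0768, 0.0834]
eef_rot: [180.0, -0.0, -104.0]
contact_force: [-0.7, -0.4, -2.9]
gripper_width: 0.0234
time_s: 23.8
tcp_pos: [0.5479, 0.0768, 0.0804]
eef_rot: [180.0, -0.0, -104.0]
contact_force: [0.3, 0.4, -1.3]
gripper_width: 0.0232
time_s: 24.13
tcp_pos: [0.5479, 0.0768, 0.0774]
eef_rot: [180.0, -0.0, -104.0]
contact_force: [-0.5, 0.3, -0.9]
gripper_width: 0.0232
time_s: 24.47
tcp_pos: [0.5479, 0.0768, 0.0744]
eef_rot: [180.0, -0.0, -104.0]
contact_force: [-0.2, -0.8, -1.8]
gripper_width: 0.0232
time_s: 24.8
tcp_pos: [0.5479, 0.0768, 0.0714]
eef_rot: [180.0, -0.0, -104.0]
contact_force: [0.2, -0.2, -1.2]
gripper_width: 0.023
```

```bash
python3 -m inch '0 0 .001 0 0 0 0;0 0 .001 0 0 0 0;0 0 0 0 0 0 0' && python3 ok.py 5 && python3 -m inch '0 0 .0005 0 0 0 0;0 0 0 0 0 0 0' && python3 ok.py 5 && python3 -m inch '0 0 .0005 0 0 0 0;0 0 0 0 0 0 0' && python3 ok.py 5 && python3 -m inch '0 0 .0005 0 0 0 0;0 0 0 0 0 0 0' && python3 ok.py 3.5 && python3 -m inch '0 0 .0005 0 0 0 0;0 0 0 0 0 0 0' && python3 ok.py 3.5 && python3 -m inch '0 0 .0005 0 0 0 0;0 0 0 0 0 0 0' && python3 ok.py 3.5 && python3 -m inch '0 0 .0005 0 0 0 0;0 0 0 0 0 0 0' && python3 ok.py 3.5 && python3 -m inch '0 0 .0005 0 0 0 0;0 0 0 0 0 0 0'
```

```text
time_s: 25.05
tcp_pos: [0.5479, 0.0768, 0.0694]
eef_rot: [180.0, -0.0, -104.0]
contact_force: [-0.1, -0.3, -1.6]
gripper_width: 0.0237
time_s: 25.22
tcp_pos: [0.548, 0.0768, 0.0691]
eef_rot: [180.0, -0.0, -104.0]
contact_force: [-0.4, 0.6, -2.4]
gripper_width: 0.0236
time_s: 25.38
tcp_pos: [0.548, 0.0768, 0.0686]
eef_rot: [180.0, 0.0, -104.0]
contact_force: [0.8, 0.1, -2.0]
gripper_width: 0.0233
time_s: 25.55
tcp_pos: [0.5481, 0.0768, 0.0682]
eef_rot: [-180.0, 0.0, -104.0]
contact_force: [0.1, -0.6, -1.7]
gripper_width: 0.0236
time_s: 25.72
tcp_pos: [0.5481, 0.0768, 0.0681]
eef_rot: [-180.0, 0.0, -104.0]
contact_force: [-2.9, -0.2, 3.9]
gripper_width: 0.0236
STOP [-2.9 -0.2  3.9]
```

Home again at the same depth. I'll relax, open, and rise straight up.

```bash
python3 -m inch '0 0 -.0004 0 0 0 0;0 0 0 0 0 0 0;0 0 0 0 0 0 0.4;0 0 0 0 0 0 0.5;0 0 0 0 0 0 0.7;0 0 0 0 0 0 0.8;0 0 0 0 0 0 0.8;0 0 0 0 0 0 0.8;0 0 0 0 0 0 0.8'; python3 -m inch '0 0 -.01 0 0 0 .9;0 0 -.02 0 0 0 .9;0 0 -.03 0 0 0 .9;0 0 -.03 0 0 0 1;0 0 -.015 0 0 0 1;0 0 0 0 0 0 1;0 0 0 0 0 0 1';python3 go.py .5216 -.0508 .14 -104
  python3 - <<'E'
from h import *
import cv2
for n in("side","top"):cv2.imwrite(f"pics/{n}13.png",r.capture(n)[:,:,::-1])
b=cv2.imread("pics/side13.png")[150:250,260:390];cv2.imwrite("pics/m13.png",cv2.resize(b,None,fx=6,fy=6,interpolation=cv2.INTER_CUBIC))
E
```

```text
time_s: 26.47
tcp_pos: [0.548, 0.0768, 0.0681]
eef_rot: [180.0, 0.0, -104.0]
contact_force: [-0.3, -0.2, -0.2]
gripper_width: 0.0643
time_s: 27.05
tcp_pos: [0.5485, 0.0771, 0.1748]
eef_rot: [-179.9, 0.1, -104.0]
contact_force: [-0.5, -0.6, -1.1]
gripper_width: 0.0876
pos [0.5485 0.0771 0.1748] rot [-1.7987e+02  1.2000e-01 -1.0404e+02] tool delta [ 0.1307 -0.0048  0.0346] rows 4 each [ 0.03268 -0.00121  0.00864]
rotvec [-0.0022  0.0021 -0.0006]
```

View pics/m13.png

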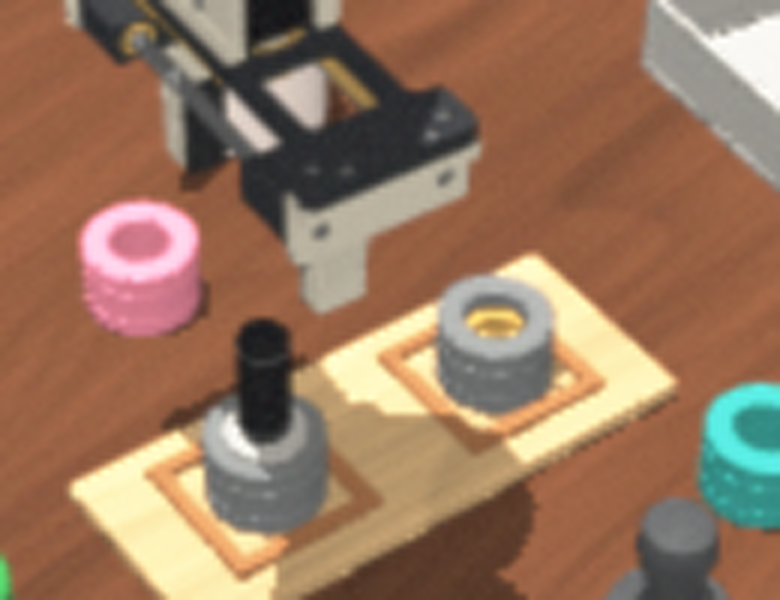

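The gauge stands home and upright in hub A, handle top at (304,204). Tight hub B is at (342,203). I'll move over B.

```bash
python3 -m inch '.013 -.0005 0 0 0 0 1;.025 -.0009 0 0 0 0 1;.03 -.0011 0 0 0 0 1;.03 -.0011 0 0 0 0 1;.022 -.0008 0 0 0 0 1;.0105 -.0004 .01 0 0 0 1;0 0 .02 0 0 0 1;0 0 .02 0 0 0 1;0 0 .02 0 0 0 1;0 0 .01 0 0 0 1;0 0 0 0 0 0 1;0 0 0 0 0 0 1;0 0 0 0 0 0 1;0 0 0 0 0 0 1'; python3 go.py .522 -.0508 .023 -104
  python3 - <<'E'
from h import *
import cv2
for n in("side","top"):cv2.imwrite(f"pics/{n}14.png",r.capture(n)[:,:,::-1])
b=cv2.imread("pics/side14.png")[150:250,280:410];a=cv2.imread("pics/top14.png")[160:260,280:410];cv2.imwrite("pics/m14.png",cv2.resize(np.vstack([a,b]),None,fx=3,fy=3,interpolation=cv2.INTER_CUBIC))
E
```

```text
time_s: 28.32
tcp_pos: [0.5219, -0.0507, 0.0941]
eef_rot: [-179.9, 0.0, -104.0]
contact_force: [0.6, 0.6, -0.6]
gripper_width: 0.0875
pos [ 0.5219 -0.0507  0.0941] rot [-1.7990e+02  4.0000e-02 -1.0401e+02] tool delta [ 0.0001 -0.      0.0711] rows 2 each [ 6.000e-05 -2.000e-05  3.556e-02]
rotvec [-0.0017  0.0007 -0.0002]
```

View pics/m14.png

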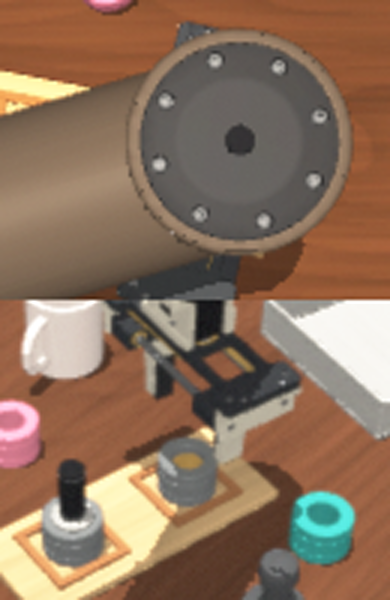

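View pics/side14.png

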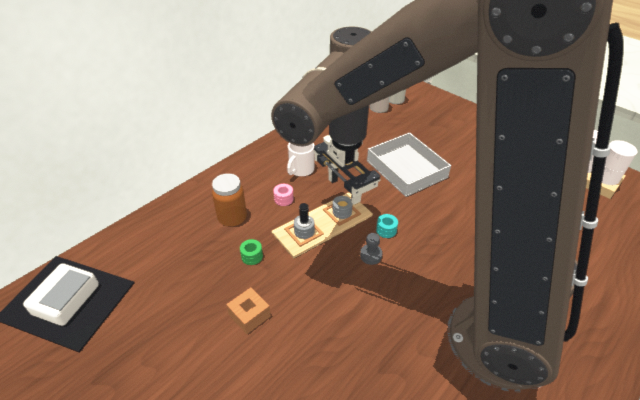

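View pics/top14.png

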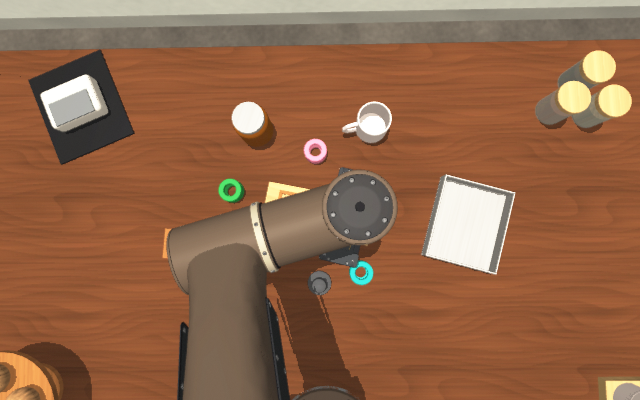

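```bash
python3 -c "
from plant import r
print(r.get_state()['joints'].round(1))"
```

```text
[ 15.9  13.8 -28.4   0.  -47.8 -29.9]
```

```bash
python3 -c "
from h import *
for z in(.3,.4,.5,.6,.7): print(z,proj('top',np.array([.522,-.051,z])),proj('side',np.array([.522,-.051,z])))"
```

```text
0.3 [349.70264721 214.12454236] [346.27088918 128.53276046]
0.4 [352.81091142 211.2745083 ] [348.31658847  92.16985403]
0.5 [356.96852552 207.46230282] [350.64932238  50.7048229 ]
0.6 [362.81479502 202.10173303] [353.33406014   2.98281982]
0.7 [371.64068452 194.0090858 ] [356.45697846 -52.52797156]
```

The wrist links are above 0.3 m, well clear of the gauge. I'll go down around hub B.

```bash
python3 -m inch '0 0 .015 0 0 0 1;0 0 .015 0 0 0 1;0 0 .015 0 0 0 1;0 0 .012 0 0 0 1;0 0 0 0 0 0 1' && python3 ok.py 6 && python3 -m inch '0 0 .008 0 0 0 1;0 0 .005 0 0 0 1;0 0 0 0 0 0 1;0 0 0 0 0 0 1' && python3 ok.py 6 && python3 -m inch '0 0 0 0 0 0 .75;0 0 0 0 0 0 .7;0 0 0 0 0 0 .65;0 0 0 0 0 0 .6;0 0 0 0 0 0 .58;0 0 0 0 0 0 .55;0 0 0 0 0 0 .5;0 0 0 0 0 0 .4;0 0 0 0 0 0 .4;0 0 0 0 0 0 .4' 30
```

```text
time_s: 28.83
tcp_pos: [0.5199, -0.0511, 0.0345]
eef_rot: [179.9, -0.1, -104.1]
contact_force: [-0.4, 0.2, 0.4]
gripper_width: 0.0878
time_s: 29.17
tcp_pos: [0.5212, -0.0509, 0.0233]
eef_rot: [-180.0, 0.0, -104.0]
contact_force: [0.5, -0.6, 0.3]
gripper_width: 0.0875
time_s: 30.0
tcp_pos: [0.5218, -0.0508, 0.0233]
eef_rot: [-179.9, 0.0, -104.0]
contact_force: [3.0, -0.8, 0.9]
gripper_width: 0.0557
```

```bash
python3 -m inch '0 0 0 0 0 0 .3;0 0 0 0 0 0 .3;0 0 -.002 0 0 0 .3;0 0 -.005 0 0 0 .3;0 0 -.01 0 0 0 .3;0 0 -.02 0 0 0 .3;0 0 -.025 0 0 0 .3;0 0 -.025 0 0 0 .3;0 0 -.015 0 0 0 .3;0 0 -.006 0 0 0 .3;0 0 0 0 0 0 .3;0 0 0 0 0 0 .3' 30; python3 go.py .506 -.343 .1 -106
  python3 - <<'E'
from h import *
import cv2
cv2.imwrite("pics/m15.png",cv2.resize(r.capture("side")[120:250,270:460,::-1],None,fx=4,fy=4,interpolation=cv2.INTER_CUBIC))
E
```

```text
time_s: 31.0
tcp_pos: [0.5199, -0.051, 0.1304]
eef_rot: [179.9, -0.0, -104.1]
contact_force: [-1.1, -0.2, -3.4]
gripper_width: 0.0557
pos [ 0.5199 -0.051   0.1304] rot [ 179.91   -0.   -104.06] tool delta [ 0.2867 -0.0575  0.0303] rows 8 each [ 0.03583 -0.00719  0.00379]
rotvec [ 0.0015 -0.0001  0.0338]
```

View pics/m15.png

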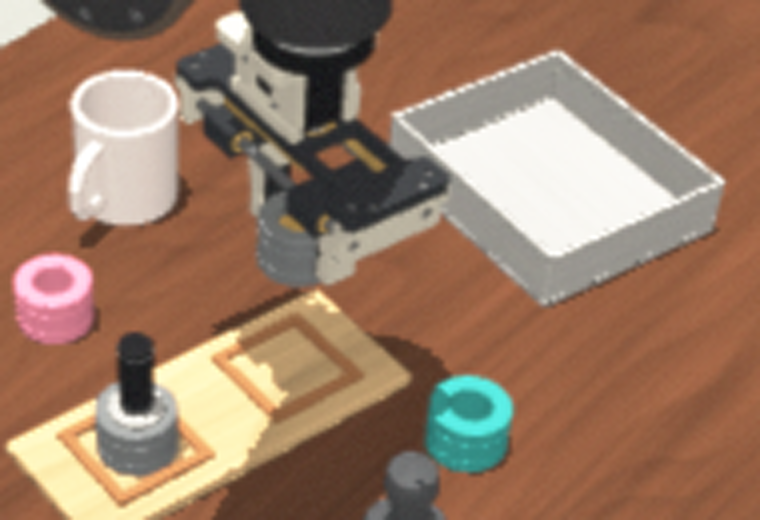

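```bash
python3 -c "
from h import *
print(atz('side',(408.9,157.9),.05))"
python3 -m inch '.012 -.0024 0 0 0 0 .3;.024 -.0048 0 0 0 0 .3;.034 -.0068 0 0 0 0 .3;.036 -.0072 0 0 0 0 .3;.036 -.0072 0 0 0 0 .3;.036 -.0072 0 0 0 0 .3;.036 -.0072 0 0 0 0 .3;.034 -.0068 0 0 0 0 .3;.024 -.0048 0 0 0 0 .3;.0127 -.0025 0 0 0 0 .3;0 0 0 0 0 .034 .3;0 0 0 0 0 0 .3;0 0 0 0 0 0 .3;0 0 0 0 0 0 .3'; python3 go.py .506 -.343 .07 -106
  python3 - <<'E'
from h import *
import cv2
cv2.imwrite("pics/m16.png",cv2.resize(np.vstack([r.capture("side")[90:230,330:490,::-1],r.capture("top")[160:300,400:560,::-1]]),None,fx=2.1,fy=2.1,interpolation=cv2.INTER_CUBIC))
E
```

```text
[ 0.49981525 -0.34378676  0.05      ]
time_s: 32.22
tcp_pos: [0.5069, -0.3404, 0.1304]
eef_rot: [179.9, 0.0, -105.9]
contact_force: [0.4, 0.1, -2.0]
gripper_width: 0.0555
pos [ 0.5069 -0.3404  0.1304] rot [ 1.7993e+02  1.0000e-02 -1.0590e+02] tool delta [0.0028 0.     0.0604] rows 2 each [1.400e-03 2.000e-05 3.022e-02]
rotvec [0.0012 0.0002 0.0017]
```

View pics/m16.png

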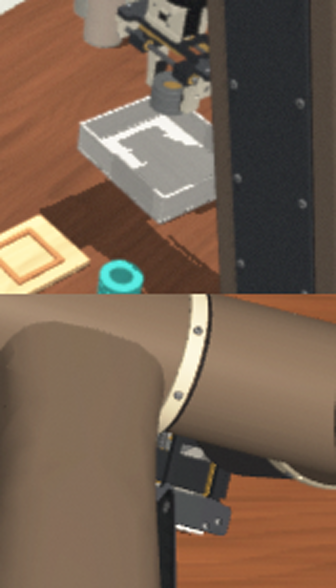

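```bash
python3 -m inch '.003 .003 .01 0 0 0 .3;0 0 .02 0 0 0 .3;0 0 .025 0 0 0 .3;0 0 .02 0 0 0 .3;0 0 .015 0 0 0 .3;0 0 .008 0 0 0 .3;0 0 0 0 0 0 .3;0 0 0 0 0 0 .3' && python3 ok.py 7 && python3 -m inch '0 0 .004 0 0 0 .3;0 0 .003 0 0 0 .3;0 0 0 0 0 0 .3;0 0 0 0 0 0 .3' && python3 ok.py 7 && python3 -m inch '0 0 .001 0 0 0 .3;0 0 .001 0 0 0 .3;0 0 0 0 0 0 .3'&& python3 ok.py 5
```

```text
time_s: 32.98
tcp_pos: [0.5035, -0.3429, 0.033]
eef_rot: [180.0, -0.0, -106.0]
contact_force: [0.2, 0.1, -1.1]
gripper_width: 0.0559
time_s: 33.32
tcp_pos: [0.5036, -0.343, 0.0264]
eef_rot: [-180.0, 0.0, -106.0]
contact_force: [-0.2, -0.1, -2.5]
gripper_width: 0.056
time_s: 33.57
tcp_pos: [0.5034, -0.343, 0.024]
eef_rot: [-180.0, 0.0, -106.0]
contact_force: [0.3, -0.3, -2.4]
gripper_width: 0.0556
```

```bash
python3 -m inch '0 0 .001 0 0 0 .3;0 0 .001 0 0 0 .3;0 0 0 0 0 0 .3' && python3 ok.py 5 && python3 -m inch '0 0 .001 0 0 0 .3;0 0 .001 0 0 0 .3;0 0 0 0 0 0 .3' && python3 ok.py 5 && python3 -m inch '0 0 .001 0 0 0 .3;0 0 .0007 0 0 0 .3;0 0 0 0 0 0 .3' && python3 ok.py 4 && python3 -m inch '0 0 .0007 0 0 0 .3;0 0 0 0 0 0 .3' && python3 ok.py 4 && python3 -m inch '0 0 .0006 0 0 0 .3;0 0 0 0 0 0 .3' && python3 ok.py 4&& python3 -m inch '0 0 .0005 0 0 0 .3;0 0 0 0 0 0 .3'  && python3 ok.py 4&& python3 -m inch '0 0 .0005 0 0 0 .3;0 0 0 0 0 0 .3'
```

```text
time_s: 33.82
tcp_pos: [0.5033, -0.3429, 0.0218]
eef_rot: [180.0, 0.0, -106.0]
contact_force: [0.9, 0.9, -2.9]
gripper_width: 0.056
time_s: 34.07
tcp_pos: [0.5033, -0.3429, 0.0198]
eef_rot: [180.0, 0.0, -106.0]
contact_force: [-0.5, 0.6, -2.7]
gripper_width: 0.056
time_s: 34.32
tcp_pos: [0.5033, -0.343, 0.0182]
eef_rot: [180.0, 0.0, -106.0]
contact_force: [0.6, -0.1, -2.5]
gripper_width: 0.0558
time_s: 34.48
tcp_pos: [0.5035, -0.343, 0.0175]
eef_rot: [180.0, 0.0, -106.0]
contact_force: [-1.0, -0.4, -1.9]
gripper_width: 0.0559
time_s: 34.65
tcp_pos: [0.5034, -0.343, 0.017]
eef_rot: [180.0, 0.0, -106.0]
contact_force: [-0.6, 1.1, -2.5]
gripper_width: 0.0557
time_s: 34.82
tcp_pos: [0.5034, -0.343, 0.0165]
eef_rot: [180.0, 0.0, -106.0]
contact_force: [0.2, -0.5, -2.8]
gripper_width: 0.056
time_s: 34.98
tcp_pos: [0.5035, -0.343, 0.016]
eef_rot: [180.0, 0.0, -106.0]
contact_force: [0.7, -0.4, -2.5]
gripper_width: 0.0561
```

```bash
python3 -m inch '0 0 .0004 0 0 0 .3;0 0 0 0 0 0 .3' && python3 -c "
from plant import r;import sys;sys.exit(r.get_state()['contact_force'][2]>1)" && python3 -m inch '0 0 .0004 0 0 0 .3;0 0 0 0 0 0 .3' && python3 -c "
from plant import r;import sys;sys.exit(r.get_state()['contact_force'][2]>1)" && python3 -m inch '0 0 .0004 0 0 0 .3;0 0 0 0 0 0 .3' && python3 -c "
from plant import r;import sys;sys.exit(r.get_state()['contact_force'][2]>1)" && python3 -m inch '0 0 .0004 0 0 0 .3;0 0 0 0 0 0 .3' && python3 -c "
from plant import r;import sys;sys.exit(r.get_state()['contact_force'][2]>1)" && python3 -m inch '0 0 .0004 0 0 0 .3;0 0 0 0 0 0 .3'
```

```text
time_s: 35.15
tcp_pos: [0.5034, -0.343, 0.0156]
eef_rot: [180.0, 0.0, -106.0]
contact_force: [0.5, 0.1, -2.1]
gripper_width: 0.0556False
```

```bash
cat > z.py <<'E'
from plant import r
import sys
sys.exit(int(r.get_state()['contact_force'][2]>0.8))
E
python3 -m inch '0 0 .0004 0 0 0 .3;0 0 0 0 0 0 .3' && python3 z.py && python3 -m inch '0 0 .0004 0 0 0 .3;0 0 0 0 0 0 .3' && python3 z.py && python3 -m inch '0 0 .0004 0 0 0 .3;0 0 0 0 0 0 .3' && python3 z.py && python3 -m inch '0 0 .0004 0 0 0 .3;0 0 0 0 0 0 .3'
```

```text
time_s: 35.32
tcp_pos: [0.5035, -0.343, 0.0154]
eef_rot: [-180.0, -0.0, -106.0]
contact_force: [0.2, 0.4, -0.1]
gripper_width: 0.0558
time_s: 35.48
tcp_pos: [0.5035, -0.343, 0.0153]
eef_rot: [-180.0, -0.0, -106.0]
contact_force: [-1.8, 2.3, 3.9]
gripper_width: 0.0557
```

The hub is touching the tub floor at about 4 N. I'll relax, open, and rise straight up.

```bash
python3 -m inch '0 0 -.0003 0 0 0 .3;0 0 0 0 0 0 .3;0 0 0 0 0 0 .65;0 0 0 0 0 0 .7;0 0 0 0 0 0 .75;0 0 0 0 0 0 .8;0 0 0 0 0 0 .8;0 0 0 0 0 0 .8'; python3 -m inch '0 0 -.005 0 0 0 .8;0 0 -.015 0 0 0 .8;0 0 -.025 0 0 0 .8;0 0 -.035 0 0 0 .8;0 0 -.04 0 0 0 .8;0 0 -.04 0 0 0 .8;0 0 -.02 0 0 0 .8;0 0 0 0 0 0 .8;0 0 0 0 0 0 .8'
  python3 - <<'E'
from h import *
import cv2
for n in("side","top"):cv2.imwrite(f"pics/{n}17.png",r.capture(n)[:,:,::-1])
E
```

```text
time_s: 36.15
tcp_pos: [0.5035, -0.343, 0.0151]
eef_rot: [-180.0, -0.0, -106.0]
contact_force: [-0.8, -0.2, 0.2]
gripper_width: 0.0695
time_s: 36.9
tcp_pos: [0.5042, -0.3432, 0.1974]
eef_rot: [-179.8, 0.0, -106.0]
contact_force: [-0.7, -0.2, 0.4]
gripper_width: 0.0702
```

View pics/side17.png

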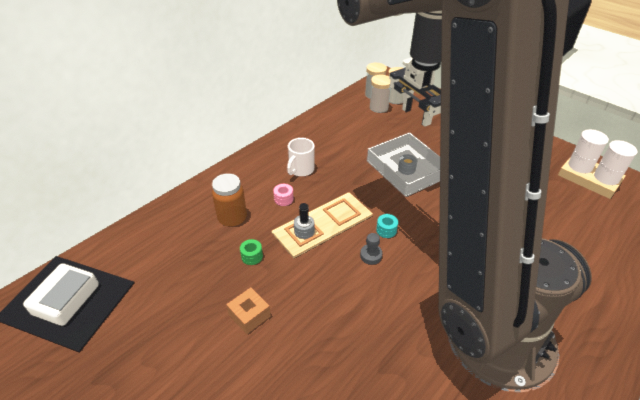

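View pics/top17.png

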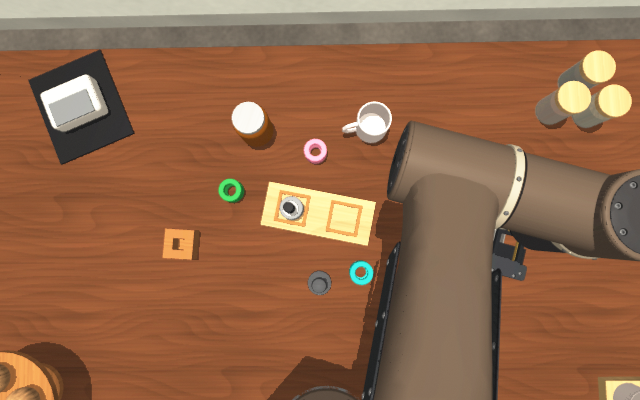

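The hub stands in the tub at (407,163) in the side view, the gauge is in hub A at (304,222), and the jar, mug and tamper haven't moved. I'll take one close crop before handing in.

```bash
python3 - <<'E'
import cv2,numpy as np
b=cv2.imread("pics/side17.png");t=cv2.imread("pics/top17.png")
f=lambda i,x,y:cv2.resize(i[y:y+60,x:x+80],None,fx=4.9,fy=4.9,interpolation=cv2.INTER_CUBIC)
cv2.imwrite("pics/m17.png",np.vstack([np.hstack([f(b,265,190),f(b,365,130)]),np.hstack([f(t,255,180),f(b,330,220)])]))
E
```

```text
(no output)
```

View pics/m17.png

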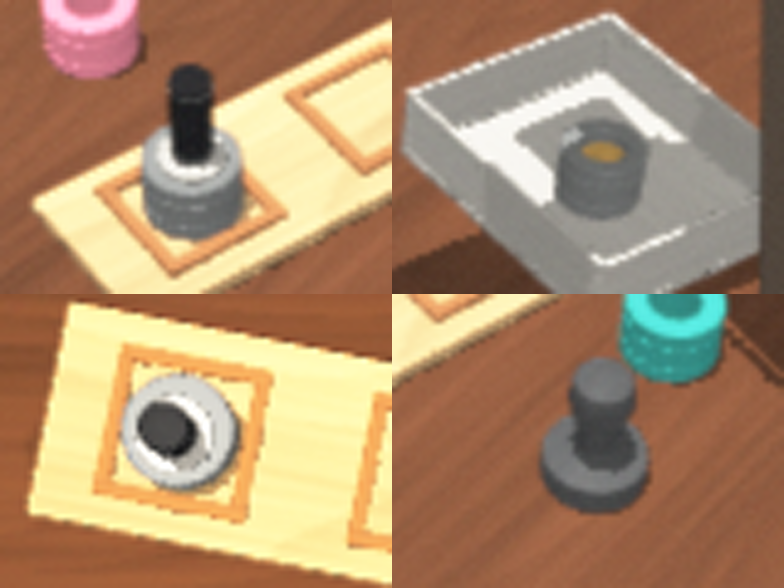

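The gauge stands upright with its flange seated on hub A in its nest, and the tight hub stands upright in the tub. I'm handing in.

```bash
python3 -c "
from plant import r
print(r.close_job())"
```

```text
the job is handed in; nothing more can be done
None
```

I handed the job in at about 37 s of robot time, with no verdict reported.

- **Hub that passes:** this is the hub at about (0.548, 0.076). The gauge went fully home at about 9–11 N in the trial. After trying the other hub, I put the gauge back there and released it. It reached the same depth (TCP z 0.0681).
- **Tight hub:** this is the hub at about (0.522, -0.051). It stopped the gauge, and I held about 12 N steadily (about 14 N at the hub counting the gauge's weight). I then set it down in the steel tub at about 4 N contact and released it upright.

**Last checks:** the final pictures show the gauge upright with its flange on the hub, that hub in its nest, and the tight hub standing in the tub. The jar, mug and tamper are where they were, and the gripper is clear of everything.

**Disagreements:**
- The gauge stopped about 18 mm above the tight hub's underside, where about 20 mm was expected. There was a sideways force of up to about 4 N until I recentred by 1 mm.
- The two cameras differed by up to about 6 mm, mostly in x. I averaged them and confirmed the result in close-up views and by contact.

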